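# Turn the dresser carousel to the earrings

### The arm

A 6-joint arm with a two-finger parallel gripper is mounted at the origin on the work surface. World frame = base frame: x ahead of the robot, y to its left, z up, the work surface at z = 0. Lengths are in m, angles in rad, forces in N, time in s.
With the tool pointing down it reaches from about 0.25 to 0.725 m from the base axis. Payload 4 kg.
Tool frame: the origin (TCP) lies at the very end of the fingers, on their centre line; the grasp point (between the pads) lies 19 mm behind it (arm.grip_point_offset is the distance from the TCP to the grasp point, in m); y points along the fingers, x is the direction in which the jaws open and shut, and the axes are right-handed (so a half turn about y gives the same grasp; the last joint's range is limited). The gripper opens to 85 mm and grips with 20 to 120 N. Pads are 22 mm wide; open, the fingers measure 114 mm over their backs; the gripper's body (76 mm by 85 mm) begins 54 mm behind the grasp point. The pads swing forward as they close: fully open they stand 13 mm farther back than shut.
Start: joints at [1.314, 0.241, 0.005, 1.335, 0, 1.571], TCP at [0.127, 0.484, 0.231] pointing down, gripper open.
Joint ranges: [-2.72, 2.72], [-1.05, 1.87], [-1.09, 1.28], [-1.99, 2.15], [-1.42, 1.44], [-3.14, 3.14]. Speed limits (rad/s): [2.79, 2.79, 3.14, 3.14, 3.14, 3.14].

### API

Orientations are given as a unit quaternion [w, x, y, z].
In Python, from workcell import arm, get_image, get_calibration gives the robot as it stands. The module is installed in compiled form; this text tells all that it offers.
- The arm moves only by the shell command python3 -m pendant 'ROWS'. ROWS is JSON, a list of rows, each an object of numbers: "dx", "dy", "dz": the shift along the tool's x, y, z in cm; "rx", "ry", "rz": the turn, a rotation vector about the tool's x, y, z in degrees; "hand": the opening, from -1 (shut) to 1 (fully open). A call has 1 to 10 rows; each row shifts and turns the pose as measured when the row begins, along the tool's axes as they then stand; what a row does not reach is not made up. A row lasts 1/8 s, in which the tool goes at most 62.5 mm and 10.7 degrees, less where a joint would pass 70% of its speed; a pose out of reach is approached as far as the arm can. A call with a gripper value outside its range is refused whole. The fingers move at their own pace and stop on an object; the grip force is fixed at half the most. Time passes only in rows, so rows that do not move let the fingers close. It gives the time, the measured TCP pose, the force and the opening at its end, in the units of the state.
- arm.observe(): the state, without advancing time (a new reading comes with each control period).
- get_image(name): name is "side" or "top" or "wrist"; returns the picture (480x640x3 uint8, red, green, blue); there is no depth.
- get_calibration(name): a dict with "fx", "fy", "cx", "cy" (pixels), "R" (3x3) and "t" (3): a world point X has camera coordinates R X + t. Camera axes: x right, y down, z forward; pixel columns grow to the right and rows downward; lengths in m; the calibration is good to about 2 mm. A picture is of the moment at which its call begins: read the wrist's pose just before it. get_calibration takes no time and is no camera call; for the wrist camera it gives the pose at the moment of the call.
- arm.hand_in(): hands the job in, once; it reports no verdict.
The state is a dict: "time_s": time; "q": joint angles; "qvel": joint speeds; "tau": joint torques, N m; "ee_pos": TCP position; "tcp_rot": TCP orientation; "contact_force": force on the tool from outside, world axes, zero at the start; "wrist_torque": the same for the moment, N m; "gripper_width": opening from 0.0 (shut) to 1.0 (fully open).
Only numpy, scipy, OpenCV 4.12 (cv2) and the standard library are available. Lean on these libraries where they do the work, as an engineer would, in place of code of your own. Each camera call takes 0.05 s, during which the arm holds its last target.

### The job

Push the rim of the wooden turntable round, gently and either way (its little upright pegs give a fingertip something to push on), until the white bowl of earrings is at the front, lined up squarely over the dark tongue that sticks out from under the turntable, and leave it standing still there. Push only the turntable itself: do not touch, lift, slide or tip the things that stand on it, and leave the spectacle case and the bottle opener where they are.

Things in the scene. Friction and masses are not known exactly. Their poses are not given: they have to be found in the camera images.
- turntable: Round light-wood turntable, 280 mm across, 12 mm thick, free to turn either way (three turns) about its vertical axis; about 1 N at a peg moves it, and friction stops it within a degree or two when let go. Origin on the axis at its underside, 22 mm above the chest top (upper face 34 mm above it); x and y turn with it. Four loose things stand on it, their centres about 58 mm from the axis.
- peg (a point): Top centre of one of the turntable's six equal upright wooden finger pegs (12 mm in diameter, 38 mm tall, tops 72 mm above the chest top). They stand 125 mm from the axis, 60 degrees apart, at 30 (this one), 90, 150, 210, 270 and 330 degrees anticlockwise from the turntable's x axis.
- foot: Fixed dark-wood foot under the turntable: disc 200 mm across and 20 mm high, with a flat round-ended tongue 36 mm wide and 10 mm high that sticks out radially along the foot's -x axis to 213 mm from the axis (73 mm beyond the turntable's edge). Origin on the turntable's axis on the chest top. The tongue marks the front.
- front_spot (a point): Point fixed to the foot, over the middle line of the tongue, 58 mm from the turntable's axis and 34 mm above the chest top (level with the turntable's upper face): where the centre of the bowl's underside should come.
- bowl: White ceramic bowl, open, 78 mm across the rim and 36 mm tall (its rim is 70 mm above the chest top), with small metal earrings in it; stands loose on the turntable. Origin at the centre of its underside, z up.
- jam_jar: Empty clear glass jam jar without a lid, 54 mm across, 60 mm tall (mouth 94 mm above the chest top), loose on the turntable. Origin at the centre of its underside.
- cream_pot: Shut round white plastic cream pot with a grey screw lid, 54 mm across, 44 mm tall, loose on the turntable. Origin at the centre of its underside.
- polish_tin: Flat round aluminium tin, 60 mm across, 22 mm tall, loose on the turntable. Origin at the centre of its underside.
- spectacle_case: Shut black plastic spectacle case, 62 mm by 155 mm (its y axis is the long one), 40 mm tall, loose on the chest top to the left of the turntable. Origin at the centre of its underside.
- bottle_opener: Flat chrome bottle opener, 38 mm by 118 mm (its y axis is the long one), 6 mm thick, loose on the chest top to the right of the turntable. Origin near the middle of its underside.
Mind the look-alikes: they are no part of the job. Leave any orange, purple or turquoise look-alike of the jam_jar alone.

How it is judged:
By the outcome, as a careful person would: the job done as asked, in the order asked, and still so for the second after the job is handed in, with the robot touching nothing.
It also fails if it takes over 40 s, if anything falls off the work surface, if the arm or the gripper's body presses on something with over 40 N, if the wrist force passes 120 N, or if a joint passes its speed limit or range.

## Working session

There is one attempt and no reset: what is moved stays moved. The work goes in short steps, Python scripts to look and compute and a shell command to move; the robot and the scene stay as the last step left them, time stands still between calls to the robot, and variables do not carry over. Pictures are saved under pics/ and viewed, and the job is handed in when it is done.

```bash
mkdir -p pics; python3 - <<'E'
from workcell import arm,get_image,get_calibration
import cv2
for n in("top","side"):
    cv2.imwrite(f"pics/{n}0.png",get_image(n)[:,:,::-1]); c=get_calibration(n); print(n,c)
s=arm.observe();print(s["time_s"],s["ee_pos"],s["tcp_rot"],s["gripper_width"])
E
```

```text
top {'fx': 473.4485763836441, 'fy': 473.4485763836441, 'cx': 320.79535950896917, 'cy': 239.33917883294123, 'R': array([[-0.01353879, -0.99984598, -0.0111673 ],
       [-0.98369106,  0.01532167, -0.17921259],
       [ 0.17935609,  0.00855885, -0.98374699]]), 't': array([0.01492767, 0.65946318, 0.90473934])}
side {'fx': 493.49510118150357, 'fy': 493.49510118150357, 'cx': 323.4833438287269, 'cy': 249.74739296871928, 'R': array([[ 0.80769364, -0.58947236,  0.01238203],
       [-0.35100273, -0.49760478, -0.79321281],
       [ 0.47373839,  0.63632682, -0.60881862]]), 't': array([-0.53466374,  0.28325988,  0.97756721])}
0.1 [0.12685218 0.48304954 0.23050033] [-0.55951465  0.56032252  0.43131507 -0.43237638] 0.999589790776472
```

View pics/top0.png

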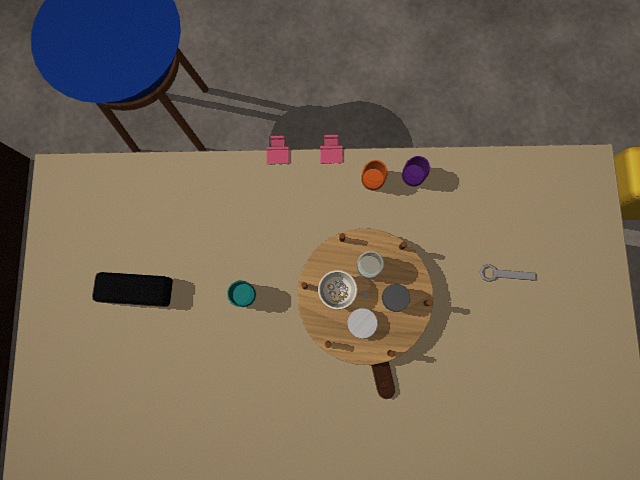

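View pics/side0.png

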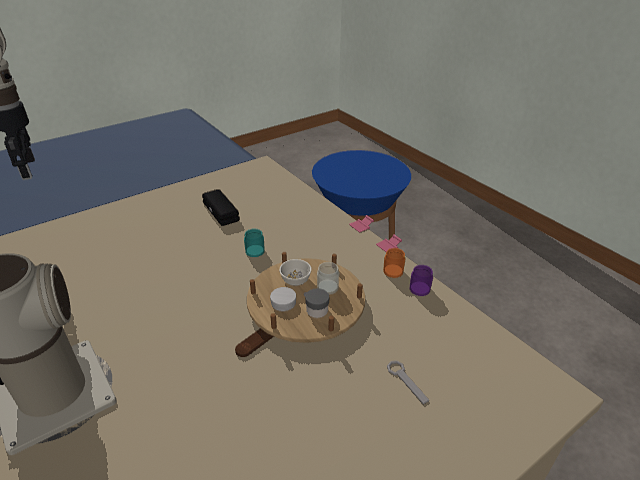

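The top view shows the turntable centred near (366,296), with the bowl at (337,290) on its left and the tongue pointing down to (385,392). The pegs are at (342,238), (403,245), (428,302), (391,353), (328,344) and (305,286). The look-alikes, orange (374,175), purple (416,171) and turquoise (241,293), are well off the turntable. I'll measure next.

```bash
cat > h.py <<'E'
import numpy as np,cv2
from workcell import arm,get_image,get_calibration
def ray(n,u,v,z,c=None):
    c=c or get_calibration(n); R,t=np.array(c["R"]),np.array(c["t"])
    d=R.T@np.array([(u-c["cx"])/c["fx"],(v-c["cy"])/c["fy"],1]); o=-R.T@t
    return o+d*(z-o[2])/d[2]
def proj(n,X):
    c=get_calibration(n); p=np.array(c["R"])@np.array(X)+c["t"]; return c["fx"]*p[0]/p[2]+c["cx"],c["fy"]*p[1]/p[2]+c["cy"]
def fitc(P):
    P=np.array(P); A=np.c_[2*P,np.ones(len(P))]; s=np.linalg.lstsq(A,(P**2).sum(1),rcond=None)[0]
    return s[:2],np.sqrt(s[2]+s[:2]@s[:2])
E
python3 - <<'E'
import cv2
im=cv2.imread("pics/top0.png")
a=im[220:410,280:450]; cv2.imwrite("pics/crop0.png",cv2.resize(a,None,fx=3.15,fy=3.15,interpolation=cv2.INTER_CUBIC))
E
python3 - <<'E'
from h import *
im=cv2.imread("pics/top0.png"); hsv=cv2.cvtColor(im,cv2.COLOR_BGR2HSV)
# wood disc
sub=np.zeros(im.shape[:2],np.uint8); sub[215:410,285:450]=1
for (u,v) in [(150,350),(315,270),(384,380),(330,320),(342,238),(403,245),(337,275)]: print(u,v,hsv[v,u])
P=[ray("top",u,v,.072)[:2] for u,v in [(342,236.5),(403.5,244.5),(428.5,301.5),(391,353),(328,344),(304.5,285.5)]]
c,r=fitc(P);print("pegs",c,r);print([round(np.degrees(np.arctan2(*(p-c)[::-1])),1) for p in P])
b=ray("top",337.5,289.5,.07)[:2];print("bowl",b,np.linalg.norm(b-c),np.degrees(np.arctan2(*(b-c)[::-1])))
E
```

```text
150 350 [ 19  79 152]
315 270 [ 17 128 163]
384 380 [  9 180  51]
330 320 [ 16 130 139]
342 238 [ 13 171  76]
403 245 [ 12 172 114]
337 275 [19 40 90]
pegs [ 0.5481056 -0.0827837] 0.12303929337650812
[np.float64(21.6), np.float64(-38.8), np.float64(-98.3), np.float64(-159.1), np.float64(141.5), np.float64(82.0)]
bowl [ 0.55647963 -0.02639788] 0.05700425036562335 81.55257889081716
```

View pics/crop0.png

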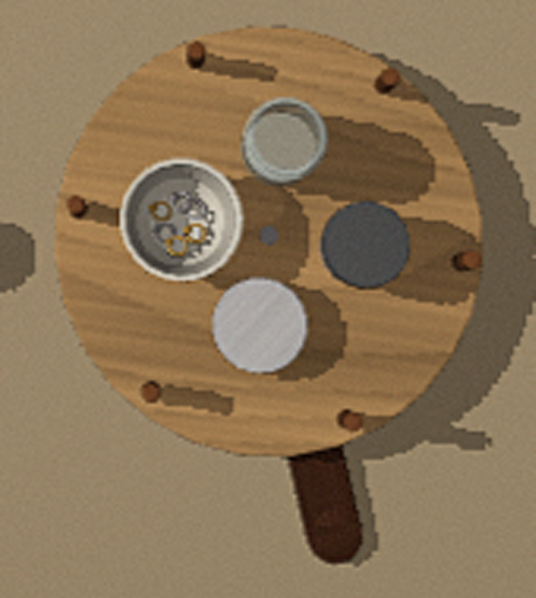

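```bash
cat >> h.py <<'E'
ang=lambda d: np.degrees(np.arctan2(d[1],d[0]))
def bowl(im,c,C=None):
    hsv=cv2.cvtColor(im,cv2.COLOR_BGR2HSV)
    m=((hsv[...,1]<60)&(hsv[...,2]>110)).astype(np.uint8); m[:215]=0;m[410:]=0;m[:,:290]=0;m[:,445:]=0
    m=cv2.morphologyEx(m,cv2.MORPH_CLOSE,np.ones((3,3)))
    cs,_=cv2.findContours(m,cv2.RETR_EXTERNAL,cv2.CHAIN_APPROX_NONE); out=[]
    for k in cs:
        if cv2.contourArea(k)>300:
            P=[ray("top",u,v,.07,C)[:2] for u,v in k[:,0,:]]
            q,r=cv2.minEnclosingCircle(np.array(P,np.float32)*1000)
            (a,b),_,_=cv2.fitEllipse(k); f=ray("top",a,b,.07,C)[:2]; out.append((round(a,1),round(b,1),f.round(4),round(r,1),np.linalg.norm(f-c).round(4),ang(f-c).round(2)))
    return out
E
python3 - <<'E'
from h import *
C=get_calibration("top")
im=cv2.imread("pics/top0.png"); hsv=cv2.cvtColor(im,cv2.COLOR_BGR2HSV)
# tongue
m=((hsv[...,0]<14)&(hsv[...,1]>140)&(hsv[...,2]<90)).astype(np.uint8); m[:362]=0;m[:,:360]=0;m[:,420:]=0
cs,_=cv2.findContours(m,cv2.RETR_EXTERNAL,cv2.CHAIN_APPROX_NONE);k=max(cs,key=cv2.contourArea)
P=np.array([ray("top",u,v,.010,C)[:2] for v,u in np.argwhere(m)])
mid=[]
for v in range(366,386):
    us=np.where(m[v])[0]
    if len(us)>5: mid.append(((us[0]+us[-1])/2,v))
M=np.array([ray("top",u,v,.01,C)[:2] for u,v in mid]); l=cv2.fitLine(M.astype(np.float32),cv2.DIST_HUBER,0,.01,.01).ravel(); print("line",l,ang(l[:2]),len(mid)); print("tip",P[:,0].min())
# disc edge
e=((hsv[...,1]>105)&(hsv[...,0]>12)).astype(np.uint8); e[:222]=0;e[:,:290]=0
E=[]
for v in range(245,345,3):
    us=np.where(e[v,290:345])[0]
    if len(us): E.append(ray("top",us[0]+290,v,.034,C)[:2])
for u in range(325,400,3):
    vs=np.where(e[222:300,u])[0]
    if len(vs): E.append(ray("top",u,vs[0]+222,.034,C)[:2])
print("disc",fitc(E))
pk=[(196,46),(388,74),(466,258),(349,414),(150,386),(76,202)]
Pk=[ray("top",280+(a+.5)/3.15-.5,220+(b+.5)/3.15-.5,.072,C)[:2] for a,b in pk]
c,r=fitc(Pk);print("pegs",c,r,[ang(p-c).round(1) for p in Pk],np.array(Pk).round(3).tolist())
print("hub",ray("top",280+269/3.15,220+236/3.15,.034,C))
a=l[:2] if l[0]<0 else -l[:2]; d=l[2:]-c; print("offset of tongue line from axis",a[0]*d[1]-a[1]*d[0]); print("ang to tongue pts",ang(np.mean(M,0)-c))
for o in bowl(im,c,C):print(o)
E
```

```text
line [ 0.98079914  0.19502065  0.38524655 -0.11607307] 11.24593 20
tip 0.3413142519747687
disc (array([ 0.54819543, -0.08255313]), np.float64(0.13770084234462932))
pegs [ 0.55162138 -0.08130181] 0.12310514551073887 [np.float64(20.8), np.float64(-39.2), np.float64(-100.0), np.float64(-158.8), np.float64(141.5), np.float64(82.1)] [[0.667, -0.037], [0.647, -0.159], [0.53, -0.202], [0.437, -0.126], [0.455, -0.005], [0.569, 0.04]]
hub [ 0.54728043 -0.08413419  0.034     ]
offset of tongue line from axis 0.0016570926811958556
ang to tongue pts -168.19546521686144
(361.9, 322.7, array([ 0.4912, -0.0727]), 29.7, np.float64(0.0611), np.float64(171.91))
(337.1, 289.4, array([ 0.5567, -0.0257]), 38.5, np.float64(0.0559), np.float64(84.83))
(369.7, 263.8, array([ 0.6067, -0.0915]), 27.3, np.float64(0.056), np.float64(-10.5))
```

```bash
cat >> h.py <<'E'
from scipy.spatial.transform import Rotation as Ro
AX=np.array([.5485,-.083]); FR=-168.8
def st():
    s=arm.observe(); q=s["tcp_rot"]; R=Ro.from_quat([q[1],q[2],q[3],q[0]]).as_matrix(); return s,R
E
python3 - <<'E'
from h import *
s,R=st(); print(R.round(3)); print(np.array(s["q"]).round(3)); 
for a in (21,-39,-99,-159,141,81): print(a,AX+.127*np.array([np.cos(np.radians(a)),np.sin(np.radians(a))]))
E
```

```text
[[ 0.254 -0.    -0.967]
 [ 0.967 -0.002  0.254]
 [-0.002 -1.     0.   ]]
[1.314 0.241 0.004 1.335 0.    1.571]
21 [ 0.66706471 -0.03748727]
-39 [ 0.64719754 -0.16292369]
-99 [ 0.52863282 -0.20843642]
-159 [ 0.42993529 -0.12851273]
141 [ 0.44980246 -0.00307631]
81 [0.56836718 0.04243642]
```

```bash
python3 -m pendant '[{"dx":-3,"dz":-3.4,"hand":-0.3},{"dx":-3.9,"dz":-4.4,"hand":-0.3},{"dx":-3.9,"dz":-4.4,"hand":-0.3},{"dx":-3.9,"dz":-4.4,"hand":-0.3},{"dx":-3.9,"dz":-4.4,"hand":-0.3},{"dx":-3.9,"dz":-4.4,"hand":-0.3},{"ry":8,"hand":-0.3},{"ry":8,"hand":-0.3},{"hand":-0.3}]'; python3 - <<'E'
from h import *
s,R=st(); print(s["ee_pos"],np.array(s["q"]).round(3),s["gripper_width"],s["time_s"],"xyaw",ang(R[:2,0]),R.round(3)[2])
E
```

```text
[0.12685218 0.48304954 0.23050033] [1.314 0.241 0.004 1.335 0.    1.571] 0.999589790776472 0.1 xyaw 75.28350447207474 [-0.002 -1.     0.   ]validation failed for argument at $[0]...
```

```bash
python3 -m pendant '[{"dx":-3,"dy":0,"dz":-3.4,"rx":0,"ry":0,"rz":0,"hand":-0.3}]'; python3 -m pendant --help | head -20
```

```text
time_s: 0.22
ee_pos: [0.1516, 0.4464, 0.2297]
tcp_rot: [-0.559, 0.56, 0.432, -0.434]
contact_force: [0.9, -1.0, -0.0]
gripper_width: 0.822invalid input: not JSON, or not a number
```

```bash
python3 -m pendant '[{"dx":-3.9,"dy":0,"dz":-4.4,"rx":0,"ry":0,"rz":0,"hand":-0.3},{"dx":-3.9,"dy":0,"dz":-4.4,"rx":0,"ry":0,"rz":0,"hand":-0.3},{"dx":-3.9,"dy":0,"dz":-4.4,"rx":0,"ry":0,"rz":0,"hand":-0.3},{"dx":-3.9,"dy":0,"dz":-4.4,"rx":0,"ry":0,"rz":0,"hand":-0.3},{"dx":-3.9,"dy":0,"dz":-4.4,"rx":0,"ry":0,"rz":0,"hand":-0.3},{"dx":0,"dy":0,"dz":0,"rx":0,"ry":8,"rz":0,"hand":-0.3},{"dx":0,"dy":0,"dz":0,"rx":0,"ry":8,"rz":0,"hand":-0.3},{"dx":0,"dy":0,"dz":0,"rx":0,"ry":0,"rz":0,"hand":-0.3}]'; cat > s.py <<'E'
from h import *
s,R=st(); p=np.array(s["ee_pos"]); print(p.round(4),"q",np.array(s["q"]).round(3),"w",round(s["gripper_width"],3),"t",s["time_s"],"xyaw",ang(R[:2,0]).round(1),R.round(3)[2],"F",np.round(s["contact_force"],1))
d=p[:2]-AX; print("tool r",np.linalg.norm(d).round(4),"ang",ang(d).round(1))
E
python3 s.py
```

```text
time_s: 1.23
ee_pos: [0.3206, 0.1903, 0.2276]
tcp_rot: [-0.615, 0.618, 0.345, -0.348]
contact_force: [-0.7, -0.7, -0.2]
gripper_width: 0.353
[0.3206 0.1903 0.2276] q [ 0.539 -0.006 -0.289  1.293 -0.004  1.085] w 0.353 t 1.225 xyaw 58.7 [-0.007 -1.    -0.001] F [-0.7 -0.7 -0.2]
tool r 0.3559 ang 129.8
```

```bash
python3 -m pendant '[{"dx":-2.5,"dy":0,"dz":-5.3,"rx":0,"ry":0,"rz":0,"hand":-0.3},{"dx":-2.5,"dy":0,"dz":-5.3,"rx":0,"ry":0,"rz":0,"hand":-0.3},{"dx":-2.5,"dy":0,"dz":-5.3,"rx":0,"ry":0,"rz":0,"hand":-0.3},{"dx":-2.5,"dy":0,"dz":-5.3,"rx":0,"ry":0,"rz":0,"hand":-0.3},{"dx":0,"dy":0,"dz":0,"rx":0,"ry":7,"rz":0,"hand":-0.3},{"dx":0,"dy":0,"dz":0,"rx":0,"ry":0,"rz":0,"hand":-0.3}]'; cat >> s.py <<'E'
import sys
if len(sys.argv)>1:
    a=float(sys.argv[1]); T=AX+.127*np.array([np.cos(np.radians(a)),np.sin(np.radians(a))]); e=T-p[:2]
    print("to peg: dx %.2f dz %.2f cm, ry %.1f"%(e@R[:2,0]*100,e@R[:2,2]*100,ang(R[:2,0])-(a-90)))
E
python3 s.py 141.5
```

```text
time_s: 1.98
ee_pos: [0.4553, -0.0063, 0.2269]
tcp_rot: [-0.632, 0.633, 0.314, -0.318]
contact_force: [-0.8, 0.0, 0.3]
gripper_width: 0.346
[ 0.4553 -0.0063  0.2269] q [-0.011  0.157 -0.112  1.305 -0.005  0.633] w 0.346 t 1.975 xyaw 53.1 [-0.006 -1.    -0.   ] F [-0.8  0.   0.3]
tool r 0.1207 ang 140.5
to peg: dx -0.18 dz 0.64 cm, ry 1.6
```

```bash
python3 -m pendant '[{"dx":-0.2,"dy":5,"dz":0.7,"rx":0,"ry":1.6,"rz":0,"hand":-0.3},{"dx":0,"dy":5,"dz":0,"rx":0,"ry":0,"rz":0,"hand":-0.3},{"dx":0,"dy":0,"dz":0,"rx":0,"ry":0,"rz":0,"hand":-0.3}]'; python3 s.py 141.5; python3 - <<'E'
from h import *
for n in("wrist","top","side"): cv2.imwrite(f"pics/{n}1.png",get_image(n)[:,:,::-1])
E
```

```text
time_s: 2.35
ee_pos: [0.4485, -0.0019, 0.1257]
tcp_rot: [-0.633, 0.636, 0.311, -0.312]
contact_force: [-0.1, -0.5, 0.0]
gripper_width: 0.353
[ 0.4485 -0.0019  0.1257] q [-1.000e-03  2.190e-01 -3.130e-01  1.039e+00 -5.000e-03  6.570e-01] w 0.353 t 2.35 xyaw 52.3 [-0.004 -1.    -0.002] F [-0.1 -0.5  0. ]
tool r 0.1287 ang 140.9
to peg: dx -0.13 dz -0.17 cm, ry 0.8
```

View pics/wrist1.png

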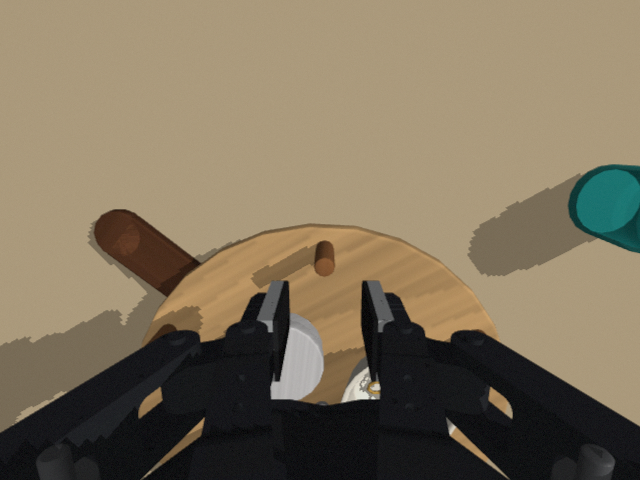

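View pics/side1.png

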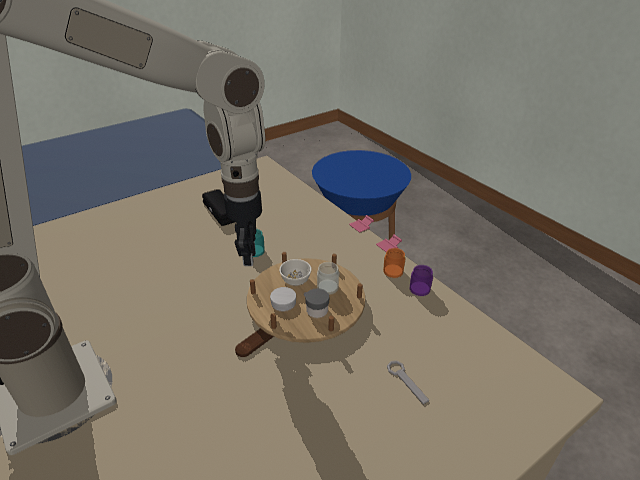

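```bash
python3 - <<'E'
from h import *
x=ray("wrist",325,247,.072); print(x, ang(x[:2]-AX),np.linalg.norm(x[:2]-AX))
s,R=st(); print(R.T@(x-s["ee_pos"])*100)
E
python3 -m pendant '[{"dx":-0.1,"dy":3,"dz":-0.2,"rx":0,"ry":0.8,"rz":0,"hand":-0.3},{"dx":0,"dy":0,"dz":0,"rx":0,"ry":0,"rz":0,"hand":-0.3}]'; python3 s.py 141.5
```

```text
[0.44881531 0.00123727 0.072     ] 139.8009446423456 0.13051036365977983
[-0.02162696  5.83383106  0.63757868]
time_s: 2.75
ee_pos: [0.4589, -0.0039, 0.105]
tcp_rot: [-0.632, 0.641, 0.313, -0.302]
contact_force: [-0.3, 1.4, 0.1]
gripper_width: 0.346
[ 0.4589 -0.0039  0.105 ] q [-0.005  0.246 -0.339  0.966 -0.005  0.666] w 0.346 t 2.75 xyaw 51.5 [ 0.009 -1.    -0.019] F [-0.3  1.4  0.1]
tool r 0.1195 ang 138.5
to peg: dx -0.62 dz 0.76 cm, ry 0.0
```

```bash
python3 -m pendant '[{"dx":0,"dy":0,"dz":0,"rx":0,"ry":0,"rz":0,"hand":-0.3}]'; python3 s.py 141.5;python3 - <<'E'
from h import *
for n in("wrist",): cv2.imwrite(f"pics/{n}2.png",get_image(n)[:,:,::-1])
E
python3 s.py 141.5
```

```text
time_s: 2.88
ee_pos: [0.4607, -0.0038, 0.1073]
tcp_rot: [-0.631, 0.642, 0.315, -0.3]
contact_force: [0.3, 0.0, 1.1]
gripper_width: 0.351
[ 0.4607 -0.0038  0.1073] q [-0.005  0.243 -0.335  0.968 -0.005  0.666] w 0.351 t 2.875 xyaw 51.6 [ 0.012 -1.    -0.022] F [0.3 0.  1.1]
tool r 0.1182 ang 137.9
to peg: dx -0.74 dz 0.90 cm, ry 0.1
[ 0.4605 -0.0038  0.1072] q [-0.005  0.243 -0.336  0.968 -0.005  0.666] w 0.352 t 2.925 xyaw 51.6 [ 0.011 -1.    -0.022] F [-0.9  0.8 -0.5]
tool r 0.1184 ang 138.0
to peg: dx -0.72 dz 0.89 cm, ry 0.1
```

View pics/wrist2.png

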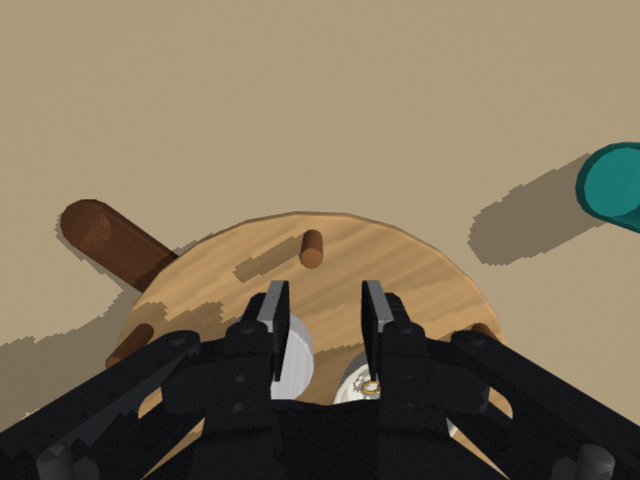

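```bash
cat >> s.py <<'E'
d=-R[2]; print("level: rx %.2f rz %.2f deg"%(np.degrees(d[2]),np.degrees(-d[0])))
E
python3 -m pendant '[{"dx":-0.7,"dy":0,"dz":0.9,"rx":1.3,"ry":0,"rz":0.6,"hand":-0.3}]'; python3 s.py 141.5;python3 -m pendant '[{"dx":0,"dy":0,"dz":0,"rx":0,"ry":0,"rz":0,"hand":-0.3}]'; python3 s.py 141.5
```

```text
time_s: 3.05
ee_pos: [0.4497, -0.0035, 0.1082]
tcp_rot: [0.637, -0.636, -0.308, 0.307]
contact_force: [0.7, 0.1, -0.3]
gripper_width: 0.351
[ 0.4497 -0.0035  0.1082] q [-0.009  0.239 -0.338  0.992  0.002  0.662] w 0.351 t 3.05 xyaw 51.6 [ 0.002 -1.     0.   ] F [ 0.7  0.1 -0.3]
tool r 0.1268 ang 141.2
to peg: dx -0.07 dz 0.02 cm, ry 0.1
level: rx -0.00 rz 0.11 deg
time_s: 3.18
ee_pos: [0.4494, -0.0036, 0.1088]
tcp_rot: [0.637, -0.636, -0.308, 0.307]
contact_force: [-0.0, 0.5, -0.2]
gripper_width: 0.348
[ 0.4494 -0.0036  0.1088] q [-0.009  0.238 -0.338  0.994  0.002  0.661] w 0.348 t 3.175 xyaw 51.6 [ 0.002 -1.     0.   ] F [-0.   0.5 -0.2]
tool r 0.127 ang 141.3
to peg: dx -0.04 dz 0.00 cm, ry 0.1
level: rx -0.01 rz 0.11 deg
```

Aligned over the peg. I'll descend in steps, checking the pose between them.

```bash
python3 -m pendant '[{"dx":0,"dy":2.2,"dz":0,"rx":0,"ry":0,"rz":0,"hand":-0.3}]'; python3 s.py 141.5;
```

```text
time_s: 3.3
ee_pos: [0.4515, -0.0036, 0.0885]
tcp_rot: [-0.636, 0.637, 0.31, -0.305]
contact_force: [-0.9, 0.1, -0.3]
gripper_width: 0.345
[ 0.4515 -0.0036  0.0885] q [-0.009  0.262 -0.367  0.936  0.002  0.661] w 0.345 t 3.3 xyaw 51.6 [ 0.005 -1.    -0.004] F [-0.9  0.1 -0.3]
tool r 0.1253 ang 140.7
to peg: dx -0.17 dz 0.17 cm, ry 0.1
level: rx 0.22 rz 0.30 deg
```

```bash
python3 - <<'E'
from h import *
for n in("wrist","top"): cv2.imwrite(f"pics/{n}3.png",get_image(n)[:,:,::-1])
print(proj("wrist",[*(AX+.125*np.array([np.cos(np.radians(141.5)),np.sin(np.radians(141.5))])),.072]))
s,R=st(); print(proj("wrist",np.array([s["ee_pos"][0],s["ee_pos"][1],.072])))
E
python3 s.py 141.5
```

```text
(np.float64(326.68689443565427), np.float64(295.1447883090053))
(np.float64(325.57363042215155), np.float64(288.589882721191))
[ 0.4478 -0.0036  0.0855] q [-0.009  0.265 -0.371  0.936  0.002  0.661] w 0.352 t 3.4 xyaw 51.6 [-0.    -1.     0.003] F [-0.9 -0.3  1.1]
tool r 0.1282 ang 141.7
to peg: dx 0.05 dz -0.12 cm, ry 0.1
level: rx -0.17 rz -0.01 deg
```

View pics/wrist3.png

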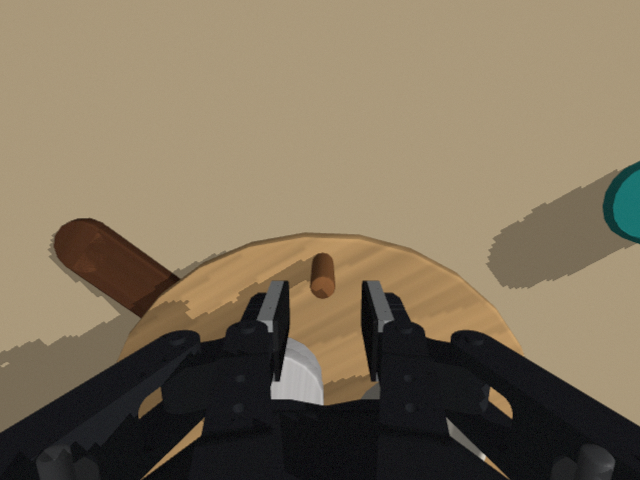

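The wrist view shows the top of the peg at (322,290), midway between the jaws at columns 288 and 362. That's close to the predicted (327,295), so I'll lower the gripper around it.

```bash
python3 -m pendant '[{"dx":0,"dy":2.1,"dz":0,"rx":0,"ry":0,"rz":0,"hand":-0.3}]'; python3 s.py 141.5;python3 -m pendant '[{"dx":0,"dy":1.5,"dz":0,"rx":0,"ry":0,"rz":0,"hand":-0.3},{"dx":0,"dy":0,"dz":0,"rx":0,"ry":0,"rz":0,"hand":-0.3}]'; python3 s.py 141.5
```

```text
time_s: 3.52
ee_pos: [0.4494, -0.0036, 0.0659]
tcp_rot: [0.637, -0.636, -0.308, 0.307]
contact_force: [0.5, 0.8, -0.8]
gripper_width: 0.349
[ 0.4494 -0.0036  0.0659] q [-0.009  0.291 -0.397  0.881  0.002  0.661] w 0.349 t 3.525 xyaw 51.6 [ 0.002 -1.     0.   ] F [ 0.5  0.8 -0.8]
tool r 0.1269 ang 141.3
to peg: dx -0.05 dz 0.01 cm, ry 0.1
level: rx -0.00 rz 0.12 deg
time_s: 3.78
ee_pos: [0.4485, -0.0036, 0.0504]
tcp_rot: [0.637, -0.636, -0.307, 0.308]
contact_force: [-0.3, -0.3, 0.4]
gripper_width: 0.35
[ 0.4485 -0.0036  0.0504] q [-0.009  0.313 -0.416  0.843  0.002  0.661] w 0.35 t 3.775 xyaw 51.6 [ 0.    -1.     0.002] F [-0.3 -0.3  0.4]
tool r 0.1277 ang 141.6
to peg: dx 0.01 dz -0.07 cm, ry 0.1
level: rx -0.12 rz 0.03 deg
```

```bash
python3 -m pendant '[{"dx":-0.4,"dy":0.5,"dz":0,"rx":0,"ry":-1.8,"rz":0,"hand":-0.3},{"dx":-0.4,"dy":0,"dz":0,"rx":0,"ry":-1.8,"rz":0,"hand":-0.3},{"dx":-0.4,"dy":0,"dz":0,"rx":0,"ry":-1.8,"rz":0,"hand":-0.3},{"dx":-0.6,"dy":0,"dz":0,"rx":0,"ry":-2.7,"rz":0,"hand":-0.3},{"dx":-0.6,"dy":0,"dz":0,"rx":0,"ry":-2.7,"rz":0,"hand":-0.3}]'; python3 s.py 152
```

```text
time_s: 4.4
ee_pos: [0.4385, -0.023, 0.0505]
tcp_rot: [0.604, -0.603, -0.371, 0.366]
contact_force: [-0.0, 0.9, -1.3]
gripper_width: 0.349
[ 0.4385 -0.023   0.0505] q [-0.055  0.293 -0.446  0.827  0.004  0.419] w 0.349 t 4.4 xyaw 62.8 [ 0.006 -1.    -0.003] F [-0.   0.9 -1.3]
tool r 0.1253 ang 151.4
to peg: dx -0.13 dz 0.17 cm, ry 0.8
level: rx 0.17 rz 0.33 deg
```

```bash
python3 - <<'E'
from h import *
for n in("wrist",): cv2.imwrite(f"pics/{n}4.png",get_image(n)[:,:,::-1])
E
```

```text
(no output)
```

View pics/wrist4.png

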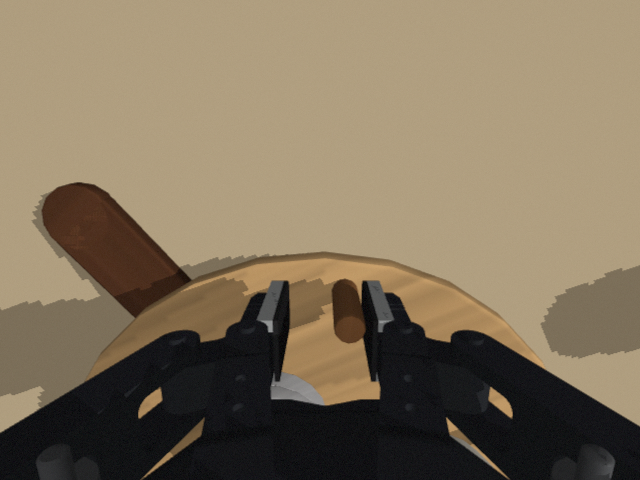

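```bash
python3 -m pendant '[{"dx":-0.8,"dy":0.4,"dz":0.1,"rx":0,"ry":-3,"rz":0.3,"hand":-0.3},{"dx":-0.9,"dy":0,"dz":0,"rx":0,"ry":-4,"rz":0,"hand":-0.3},{"dx":-0.9,"dy":0,"dz":0,"rx":0,"ry":-4,"rz":0,"hand":-0.3},{"dx":-0.9,"dy":0,"dz":0,"rx":0,"ry":-4,"rz":0,"hand":-0.3},{"dx":-0.9,"dy":0,"dz":0,"rx":0,"ry":-4,"rz":0,"hand":-0.3}]'; python3 s.py 170
```

```text
time_s: 5.08
ee_pos: [0.4259, -0.0637, 0.0512]
tcp_rot: [-0.53, 0.534, 0.469, -0.463]
contact_force: [0.4, 2.1, -0.9]
gripper_width: 0.349
[ 0.4259 -0.0637  0.0512] q [-0.15   0.274 -0.471  0.816  0.003 -0.017] w 0.349 t 5.075 xyaw 82.4 [ 0.003 -1.    -0.01 ] F [ 0.4  2.1 -0.9]
tool r 0.1241 ang 171.0
to peg: dx 0.24 dz 0.28 cm, ry 2.4
level: rx 0.55 rz 0.14 deg
```

```bash
python3 -m pendant '[{"dx":-0.9,"dy":0.3,"dz":0.1,"rx":0.5,"ry":-3.5,"rz":0.1,"hand":-0.3},{"dx":-0.9,"dy":0,"dz":0.1,"rx":0,"ry":-3.5,"rz":0,"hand":-0.3},{"dx":-0.9,"dy":0,"dz":0,"rx":0,"ry":-4,"rz":0,"hand":-0.3},{"dx":-0.9,"dy":0,"dz":0,"rx":0,"ry":-4,"rz":0,"hand":-0.3},{"dx":-0.9,"dy":0,"dz":0,"rx":0,"ry":-4,"rz":0,"hand":-0.3},{"dx":-0.9,"dy":0,"dz":0,"rx":0,"ry":-4,"rz":0,"hand":-0.3},{"dx":-0.9,"dy":0,"dz":0,"rx":0,"ry":-4,"rz":0,"hand":-0.3}]'; python3 s.py -161
```

```text
time_s: 5.95
ee_pos: [0.4307, -0.1257, 0.0538]
tcp_rot: [-0.404, 0.406, 0.582, -0.577]
contact_force: [1.1, 1.0, -0.6]
gripper_width: 0.352
[ 0.4307 -0.1257  0.0538] q [-0.288  0.304 -0.417  0.845  0.006 -0.638] w 0.352 t 5.95 xyaw 110.1 [ 0.002 -1.    -0.007] F [ 1.1  1.  -0.6]
tool r 0.1253 ang -160.1
to peg: dx 0.20 dz 0.17 cm, ry 361.1
level: rx 0.39 rz 0.13 deg
```

```bash
python3 -m pendant '[{"dx":-0.9,"dy":0.4,"dz":0.1,"rx":0.4,"ry":-4,"rz":0.1,"hand":-0.3},{"dx":-0.9,"dy":0.4,"dz":0.1,"rx":0,"ry":-4,"rz":0,"hand":-0.3},{"dx":-0.9,"dy":0.1,"dz":0,"rx":0,"ry":-4,"rz":0,"hand":-0.3},{"dx":-0.9,"dy":0.1,"dz":0,"rx":0,"ry":-4,"rz":0,"hand":-0.3},{"dx":-0.9,"dy":0.1,"dz":0,"rx":0,"ry":-4,"rz":0,"hand":-0.3},{"dx":-0.9,"dy":0.1,"dz":0,"rx":0,"ry":-4,"rz":0,"hand":-0.3},{"dx":-0.9,"dy":0.1,"dz":0,"rx":0,"ry":-4,"rz":0,"hand":-0.3},{"dx":-0.9,"dy":0,"dz":0,"rx":0,"ry":-4,"rz":0,"hand":-0.3}]'; python3 s.py 234;  python3 - <<'E'
from h import *
for n in("wrist","top"): cv2.imwrite(f"pics/{n}5.png",get_image(n)[:,:,::-1])
for o in bowl(cv2.imread("pics/top5.png"),AX): print(o)
E
```

```text
time_s: 6.95
ee_pos: [0.4719, -0.1854, 0.0475]
tcp_rot: [-0.225, 0.226, 0.672, -0.669]
contact_force: [-1.0, -0.0, -1.4]
gripper_width: 0.346
[ 0.4719 -0.1854  0.0475] q [-0.377  0.412 -0.27   0.888  0.004 -1.299] w 0.346 t 6.95 xyaw 142.9 [-0.    -1.    -0.004] F [-1.  -0.  -1.4]
tool r 0.1279 ang -126.8
to peg: dx -0.18 dz -0.09 cm, ry -1.1
level: rx 0.25 rz -0.01 deg
(361.9, 322.7, array([ 0.4911, -0.0728]), 38.5, np.float64(0.0583), np.float64(169.89))
(435.7, 349.0, array([ 0.4394, -0.2134]), 106.3, np.float64(0.1701), np.float64(-129.91))
(394.3, 298.5, array([ 0.5372, -0.1377]), 29.5, np.float64(0.0558), np.float64(-101.7))
(336.7, 288.0, array([ 0.5594, -0.025 ]), 26.2, np.float64(0.0591), np.float64(79.32))
```

View pics/top5.png

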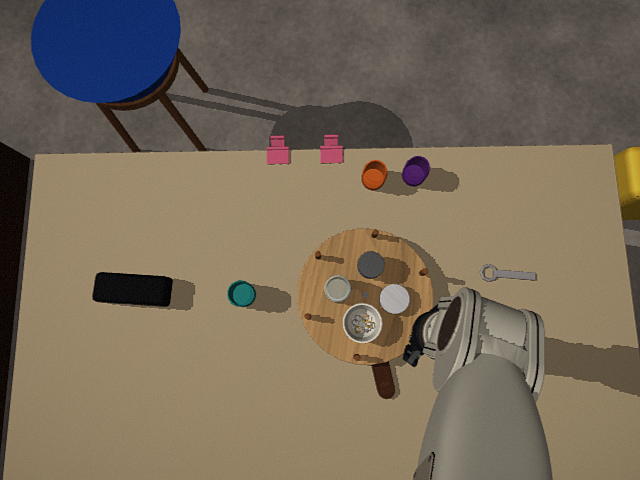

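View pics/wrist5.png

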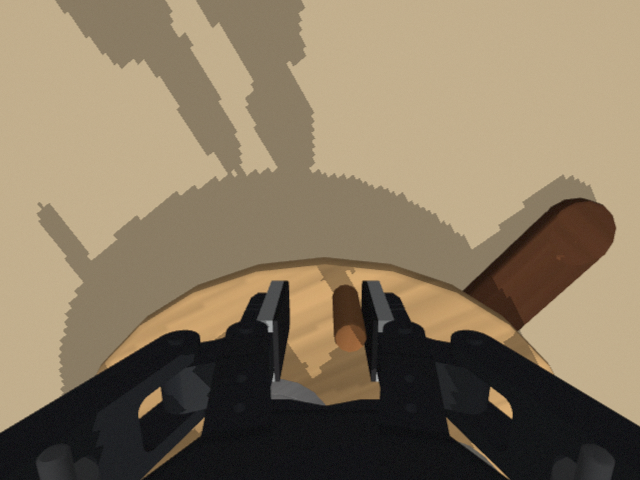

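```bash
python3 -m pendant '[{"dx":-0.9,"dy":0.1,"dz":-0.1,"rx":0.2,"ry":-3.5,"rz":0,"hand":-0.3},{"dx":-0.9,"dy":0,"dz":0,"rx":0,"ry":-4,"rz":0,"hand":-0.3},{"dx":-0.8,"dy":0,"dz":0,"rx":0,"ry":-3.5,"rz":0,"hand":-0.3},{"dx":-0.6,"dy":0,"dz":0,"rx":0,"ry":-2.7,"rz":0,"hand":-0.3},{"dx":-0.3,"dy":0,"dz":0,"rx":0,"ry":-1.4,"rz":0,"hand":-0.3},{"dx":0,"dy":0,"dz":0,"rx":0,"ry":0,"rz":0,"hand":-0.3}]'; python3 s.py 254.5;  python3 - <<'E'
from h import *
for n in("top",): cv2.imwrite(f"pics/{n}6.png",get_image(n)[:,:,::-1])
for o in bowl(cv2.imread("pics/top6.png"),AX): print(o)
E
```

```text
time_s: 7.8
ee_pos: [0.5014, -0.2019, 0.0486]
tcp_rot: [-0.137, 0.136, 0.694, -0.694]
contact_force: [0.3, 0.3, 0.2]
gripper_width: 0.355
[ 0.5014 -0.2019  0.0486] q [-0.383  0.468 -0.172  0.932  0.    -1.566] w 0.355 t 7.8 xyaw 157.8 [ 0.002 -1.    -0.   ] F [0.3 0.3 0.2]
tool r 0.1279 ang -111.6
to peg: dx -1.35 dz -0.18 cm, ry -6.7
level: rx 0.03 rz 0.11 deg
(369.2, 323.0, array([ 0.4904, -0.0868]), 38.5, np.float64(0.0582), np.float64(-176.24))
(439.0, 313.6, array([ 0.5067, -0.2236]), 39.7, np.float64(0.1467), np.float64(-106.57))
(336.6, 295.3, array([ 0.545 , -0.0243]), 26.4, np.float64(0.0588), np.float64(93.38))
(394.3, 291.4, array([ 0.5512, -0.1383]), 29.6, np.float64(0.0554), np.float64(-87.2))
```

```bash
python3 -m pendant '[{"dx":-0.4,"dy":0,"dz":-0.1,"rx":0,"ry":-1.8,"rz":0.1,"hand":-0.3},{"dx":-0.4,"dy":0,"dz":0,"rx":0,"ry":-1.8,"rz":0,"hand":-0.3},{"dx":-0.3,"dy":0,"dz":0,"rx":0,"ry":-1.3,"rz":0,"hand":-0.3},{"dx":0,"dy":0,"dz":0,"rx":0,"ry":0,"rz":0,"hand":-0.3}]'; python3 s.py 254.5;  python3 - <<'E'
from h import *
for n in("top",): cv2.imwrite(f"pics/{n}7.png",get_image(n)[:,:,::-1])
for o in bowl(cv2.imread("pics/top7.png"),AX): print(o)
E
```

```text
time_s: 8.35
ee_pos: [0.5121, -0.2048, 0.0487]
tcp_rot: [-0.105, 0.105, 0.699, -0.699]
contact_force: [-0.8, -0.1, 0.3]
gripper_width: 0.352
[ 0.5121 -0.2048  0.0487] q [-0.381  0.486 -0.142  0.944  0.    -1.654] w 0.352 t 8.35 xyaw 162.9 [ 0.001 -1.    -0.   ] F [-0.8 -0.1  0.3]
tool r 0.1271 ang -106.6
to peg: dx -0.25 dz -0.02 cm, ry -1.6
level: rx 0.02 rz 0.04 deg
(371.8, 322.8, array([ 0.4909, -0.092 ]), 38.5, np.float64(0.0583), np.float64(-171.14))
(439.5, 307.2, array([ 0.5191, -0.2254]), 37.9, np.float64(0.1454), np.float64(-101.68))
(336.9, 297.8, array([ 0.5403, -0.0249]), 26.0, np.float64(0.0586), np.float64(98.09))
(393.8, 288.9, array([ 0.556 , -0.1376]), 29.9, np.float64(0.0551), np.float64(-82.2))
```

```bash
python3 -m pendant '[{"dx":-0.3,"dy":0,"dz":0,"rx":0,"ry":-1.2,"rz":0,"hand":-0.3},{"dx":-0.2,"dy":0,"dz":0,"rx":0,"ry":-1,"rz":0,"hand":-0.3},{"dx":0,"dy":0,"dz":0,"rx":0,"ry":0,"rz":0,"hand":-0.3}]'; python3 s.py 254.5;  python3 - <<'E'
from h import *
for n in("top",): cv2.imwrite(f"pics/{n}8.png",get_image(n)[:,:,::-1])
im=cv2.imread("pics/top8.png")
for o in bowl(im,AX): print(o)
cv2.imwrite("pics/crop8.png",cv2.resize(im[220:410,280:450],None,fx=3.15,fy=3.15,interpolation=cv2.INTER_CUBIC))
E
```

```text
time_s: 8.78
ee_pos: [0.517, -0.2062, 0.0487]
tcp_rot: [-0.091, 0.09, 0.702, -0.701]
contact_force: [-0.8, 0.5, 0.0]
gripper_width: 0.348
[ 0.517  -0.2062  0.0487] q [-3.800e-01  4.950e-01 -1.270e-01  9.510e-01  1.000e-03 -1.694e+00] w 0.348 t 8.775 xyaw 165.3 [ 0.001 -1.    -0.001] F [-0.8  0.5  0. ]
tool r 0.1272 ang -104.3
to peg: dx 0.26 dz -0.02 cm, ry 0.8
level: rx 0.04 rz 0.06 deg
(372.9, 322.5, array([ 0.4913, -0.0942]), 38.6, np.float64(0.0582), np.float64(-168.91))
(337.3, 298.9, array([ 0.538 , -0.0256]), 26.3, np.float64(0.0584), np.float64(100.36))
(393.6, 287.8, array([ 0.5582, -0.1372]), 29.7, np.float64(0.0551), np.float64(-79.83))
```

View pics/crop8.png

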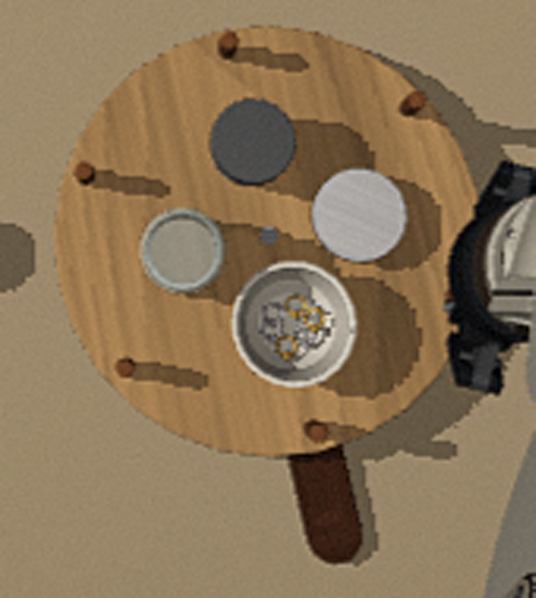

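The bowl measures -168.9°, against a target of -168.8°. I'll back the finger off the peg and rise straight up.

```bash
python3 -m pendant '[{"dx":0.3,"dy":0,"dz":0,"rx":0,"ry":0,"rz":0,"hand":-0.3},{"dx":0.3,"dy":0,"dz":0,"rx":0,"ry":0,"rz":0,"hand":-0.3},{"dx":0,"dy":-2,"dz":0,"rx":0,"ry":0,"rz":0,"hand":-0.3},{"dx":0,"dy":-3,"dz":0,"rx":0,"ry":0,"rz":0,"hand":-0.3},{"dx":0,"dy":-4,"dz":0,"rx":0,"ry":0,"rz":0,"hand":-0.3},{"dx":0,"dy":-4,"dz":0,"rx":0,"ry":0,"rz":0,"hand":-0.3},{"dx":0,"dy":0,"dz":0,"rx":0,"ry":0,"rz":0,"hand":-0.3}]'; python3 s.py 254.5;  python3 - <<'E'
from h import *
for n in("top","side"): cv2.imwrite(f"pics/{n}9.png",get_image(n)[:,:,::-1])
im=cv2.imread("pics/top9.png")
for o in bowl(im,AX): print(o)
im=cv2.imread("pics/side9.png")
cv2.imwrite("pics/scrop9.png",cv2.resize(im[220:370,220:400],None,fx=3.9,fy=3.9,interpolation=cv2.INTER_CUBIC))
E
```

```text
time_s: 9.7
ee_pos: [0.5097, -0.2044, 0.1821]
tcp_rot: [-0.091, 0.09, 0.702, -0.701]
contact_force: [0.4, 0.4, 0.4]
gripper_width: 0.351
[ 0.5097 -0.2044  0.1821] q [-3.820e-01  3.640e-01  4.600e-02  1.255e+00  1.000e-03 -1.695e+00] w 0.351 t 9.7 xyaw 165.3 [ 0.002 -1.    -0.001] F [0.4 0.4 0.4]
tool r 0.1274 ang -107.7
to peg: dx -0.50 dz -0.03 cm, ry 0.8
level: rx 0.04 rz 0.10 deg
(372.9, 322.5, array([ 0.4913, -0.0942]), 38.4, np.float64(0.0582), np.float64(-168.95))
(337.3, 298.9, array([ 0.5381, -0.0256]), 26.1, np.float64(0.0584), np.float64(100.24))
(393.6, 287.8, array([ 0.5582, -0.1372]), 29.7, np.float64(0.0551), np.float64(-79.84))
```

View pics/scrop9.png

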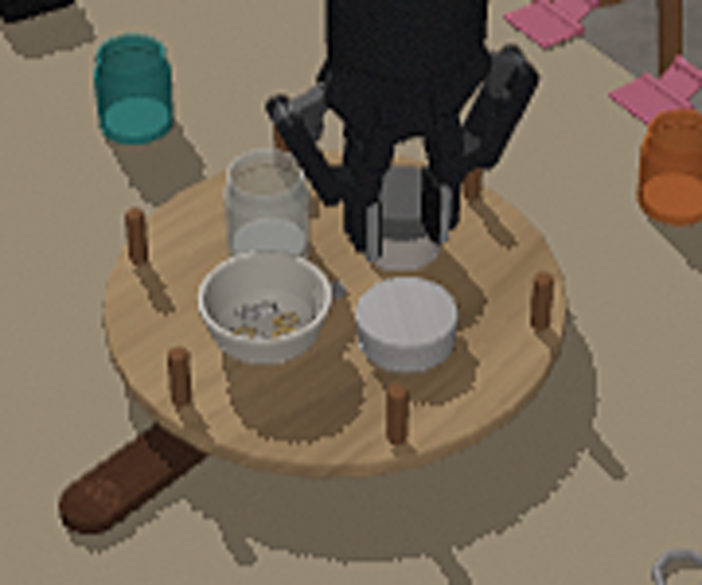

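View pics/top9.png

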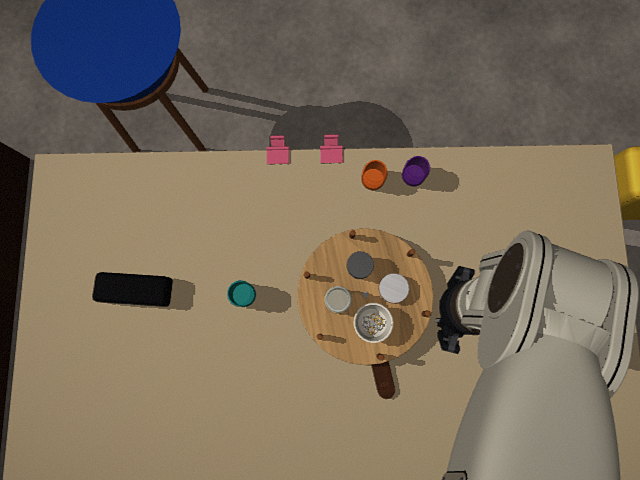

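```bash
python3 - <<'E'
from h import *
b=ray("side",220+265.5/3.9-.4,220+299/3.9-.4,.07)[:2]
f=AX+.058*np.array([np.cos(np.radians(FR)),np.sin(np.radians(FR))])
print("side bowl",b,"top bowl .4913 -.0942 front",f)
h=ray("side",220+338/3.9-.4,220+290/3.9-.4,.034)[:2];print("hub side",h)
print(arm.observe()["time_s"]); arm.hand_in()
E
```

```text
side bowl [ 0.49038012 -0.09760182] top bowl .4913 -.0942 front [ 0.4916046  -0.09426559]
hub side [ 0.5505416  -0.08301531]
9.8
the job is handed in; nothing more can be done
```

The bowl of earrings is now over the dark tongue and the job is handed in. I held the jaws loosely around one peg and pushed the turntable about 109° anticlockwise, slowing for the last few degrees. Then I backed off the peg and lifted the gripper straight up to 0.18 m.

- **Alignment (top camera):** The bowl's centre is at -168.9° about the axis; the tongue is at -168.8°. It is 58 mm from the axis and under 1 mm from the front spot. It had not moved after I let go.
- **Side-camera check:** A rough reading from hand-picked pixels put the bowl about 3 mm off to one side. Part of that gap may be the roughly 2 mm calibration error and my pixel picking. I trusted the top view and did not adjust.
- **Other things:** The four things on the turntable still look upright. In the pictures the spectacle case and the look-alikes are where they were. The arm hides the bottle opener in the last top view, but it passed nowhere near it.
- **Time and force:** It took 9.8 s. The force readings I took were no more than a few newtons.

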